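# Pack the lidded dessert jars into the carrier

### The job

Pack the four filled, steel-lidded dessert jars (small, medium and large round, and the square one) into the dark wooden carrier, each standing upright on the floor of the cork holder made for its own shape and size. Set each one down without dropping it, and leave the two open, empty glasses standing where they are.

Things in the scene. Friction and masses are not known exactly. Their poses are not given: they have to be found in the camera images.
- jar_small_center (a point): Filled dessert jar, round, the small one: 40 mm in diameter, 64 mm high, straight sides; clear glass over brown pudding, closed by a flat steel lid (the top 13 mm, flush with the glass). Loose, upright on the table, 0.08 to 0.38 kg. The point is its centre, 32 mm above its underside; z up.
- jar_medium_center (a point): Filled dessert jar, round, the medium one: 53 mm in diameter, 64 mm high, straight sides; clear glass over brown pudding, closed by a flat steel lid (the top 13 mm, flush with the glass). Loose, upright on the table, 0.08 to 0.38 kg. The point is its centre, 32 mm above its underside; z up.
- jar_large_center (a point): Filled dessert jar, round, the large one: 66 mm in diameter, 64 mm high, straight sides; clear glass over brown pudding, closed by a flat steel lid (the top 13 mm, flush with the glass). Loose, upright on the table, 0.08 to 0.38 kg. The point is its centre, 32 mm above its underside; z up.
- jar_square_center (a point): Filled dessert jar, square: 50 mm by 50 mm, 64 mm high, straight sides; clear glass over brown pudding, closed by a flat steel lid (the top 13 mm, flush with the glass). Loose, upright on the table, 0.08 to 0.38 kg. The point is its centre, 32 mm above its underside; z up, x and y square to its four sides. It may stand turned.
- hold_small: Round cork holder for the small jar: inner diameter 54 mm, outer 66 mm, 16 mm high, floor 4 mm thick: a jar standing in it has its centre 36 mm above this origin. Fixed in the carrier; origin at the centre of its underside, z up, x and y along the carrier's sides. The carrier is a fixed low dark wooden tray, 224 mm square, walls 20 mm high, 8 mm thick.
- hold_medium: Round cork holder for the medium jar: inner diameter 68 mm, outer 80 mm, 16 mm high, floor 4 mm thick: a jar standing in it has its centre 36 mm above this origin. Fixed in the carrier; origin at the centre of its underside, z up, x and y along the carrier's sides. The four holders stand two by two, centres 106 mm apart, in any arrangement.
- hold_large: Round cork holder for the large jar: inner diameter 82 mm, outer 94 mm, 16 mm high, floor 4 mm thick: a jar standing in it has its centre 36 mm above this origin. Fixed in the carrier; origin at the centre of its underside, z up, x and y along the carrier's sides. The rims of all holders are 24 mm above the table: keep the fingertips above them (grip the upper half of a jar).
- hold_square: Square cork holder for the square jar: inner width 64 mm, outer 76 mm, 16 mm high, floor 4 mm thick: a jar standing in it has its centre 36 mm above this origin. Fixed in the carrier; origin at the centre of its underside, z up, x and y along the carrier's sides. Turn the jar's sides along the holder's (7 mm of play each side).
- empty_medium_center (a point): Empty glass of the same kind as the jars, WITHOUT lid or filling: open at the top, clear glass, wall 3 mm, 53 mm in diameter, 51 mm high. Does not belong in the carrier. The point is its centre, 25.5 mm above its underside.
- empty_large_center (a point): Empty glass of the same kind as the jars, WITHOUT lid or filling: open at the top, clear glass, wall 3 mm, 66 mm in diameter, 51 mm high. Does not belong in the carrier. The point is its centre, 25.5 mm above its underside.
There are look-alikes about, which are no part of the job. What is shaped like the part that bears jar_square_center but yellow is not meant.

How it is judged:
By the outcome, as a careful person would: the job done as asked, in the order asked, and still so for the second after the job is handed in, with the robot touching nothing.
It also fails if it takes over 120 s, if anything falls off the work surface, if the arm or the gripper's body presses on something with over 40 N, if the wrist force passes 120 N, or if a joint passes its speed limit or range.

### The arm

A 6-joint arm with a two-finger parallel gripper is mounted at the origin on the work surface. World frame = base frame: x ahead of the robot, y to its left, z up, the work surface at z = 0. Lengths are in m, angles in rad, forces in N, time in s.
With the tool pointing down it reaches from about 0.375 to 0.925 m from the base axis. Payload 5.7 kg.
Tool frame: the origin (TCP) lies midway between the tips of the shut fingers; the grasp point (between the pads) lies 19 mm behind it; z points along the fingers, y is the direction in which the jaws open and shut (so a half turn about z gives the same grasp; the last joint's range is limited). The gripper opens to 85 mm and grips with 20 to 120 N. Pads are 22 mm wide; open, the fingers measure 114 mm over their backs; the gripper's body (76 mm by 85 mm) begins 54 mm behind the grasp point. The pads swing forward as they close: fully open they stand 13 mm farther back than shut.
Start: joints at [1.03, 0.359, 1.51, -0, 1.272, -0.115], TCP at [0.248, 0.546, 0.231] pointing down, gripper open.
Joint ranges: [-2.97, 2.97], [-1.01, 2.36], [0.21, 2.38], [-0.96, 4.11], [0.2, 2.71], [-2.98, 2.98]. Speed limits (rad/s): [2.39, 2.39, 3.14, 3.14, 3.14, 3.14].

### API

Orientations are given as [roll, pitch, yaw] about the fixed x, y, z axes, in that order (R = Rz(yaw) Ry(pitch) Rx(roll)).
In Python, from bench import env gives the robot as it stands. Calls block until the motion is done:
- env.movep(position, orientation): joint-space move of the TCP to a pose.
- env.movel(position, ori=None, v=0.15, max_force=None): straight line of the TCP; ori=None keeps the orientation; v is the mean speed in m/s. With max_force (N) it stops when the force on the tool has changed by that much, and returns True; else False.
- env.set_joints(angles): joint-space move.
- env.move_gripper(opening, f_grip=None): finger opening in m; f_grip is the grip in N (None keeps the last); returns when the fingers have stopped.
- env.wait(seconds).
- env.solve_ik(position, orientation): joint angles nearest the present ones, or None.
- env.snapshot(name): name is "scene" or "top"; returns (picture, depth): 400x640x3 uint8, red, green, blue; 400x640 float32, m along the optical axis (not along the pixel's ray), 0 where there is no reading.
- env.camera_info(name): a dict with "K" (3x3 intrinsics, pixels), "distortion" ([k1, k2, p1, p2, k3] as OpenCV has them; the pictures are not rectified), "R" (3x3) and "t" (3): a world point X has camera coordinates R X + t. Camera axes: x right, y down, z forward; pixel columns grow to the right and rows downward; lengths in m; the calibration is good to about 2 mm. A picture is of the moment at which its call begins. camera_info takes no time and is no camera call.
A pose or a line that the arm cannot do raises env.MotionError and nothing moves.
- env.sign_off(): hands the job in, once; it reports no verdict.
Trained networks look in the newest picture that a camera, given by its name, has taken for a name from the list of things; names that differ only in an ending like _2 or _b are one class to them, and where a whole thing is asked for, a point or a joint stands for the part that bears it (a point fixed in the world has none). Each returns a list of dicts, best first, with "score" (0 to 1); they miss things now and then, are a little off and sometimes report something else, mostly with a low value. They report only what shows in the picture. A call takes as long as a camera call. They do not tell look-alikes from the thing itself.
- env.look_for(camera, target): "extent" ([centre column, centre row, width, height] in pixels, round what is visible of it).
- env.regions_of(camera, target): "region" (400x640 bool, what is visible of it) and "extent" ([centre column, centre row, width, height] in pixels, round what is visible of it).
- env.spot_point(camera, target): "pixel" ([column, row] in pixels: a listed point, or the origin of a listed thing).
Readings, each from a call of its own:
- env.current_clock(): time.
- env.current_joint_pos(): joint angles.
- env.current_qvel(): joint speeds.
- env.current_effort(): joint torques, N m.
- env.current_tcp_pos(): TCP position.
- env.current_orientation(): TCP orientation.
- env.current_force(): force on the tool from outside, world axes, zero at the start.
- env.current_wrist_torque(): the same for the moment, N m.
- env.current_gripper_width(): finger opening in m.
Only numpy, scipy, OpenCV 4.12 (cv2) and the standard library are available. Lean on these libraries where they do the work, as an engineer would, in place of code of your own. Each camera call takes 0.05 s, during which the arm holds its last target. There are 200 camera calls.

## Working session

There is one attempt and no reset: what is moved stays moved. The work goes in short steps, each a Python script; the robot and the scene stay as the last script left them, time stands still between calls to the robot, and variables do not carry over. Pictures are saved under pics/ and viewed, on a budget of 14 in all, crops included, one or two more only if the job needs it, and the job is handed in when it is done.

```bash
mkdir -p pics; python3 - <<'E'
from bench import env
import cv2,numpy as np
for n in("scene","top"):
    p,d=env.snapshot(n); cv2.imwrite(f"pics/{n}0.png",p[:,:,::-1]); np.save(f"pics/{n}0.npy",d)
    c=env.camera_info(n); print(n,np.round(c["K"],1).tolist(),c["distortion"],"pos",(-c["R"].T@c["t"]).round(3),c["R"].round(2).tolist())
for t in ["jar_small_center","jar_medium_center","jar_large_center","jar_square_center","empty_medium_center","empty_large_center","hold_small","hold_medium","hold_large","hold_square"]:
    for n in("top",):
        print(t,n,[(np.round(r["pixel"]).tolist(),round(r["score"],2)) for r in env.spot_point(n,t)][:5])
print(env.current_clock(),env.current_orientation())
E
```

```text
scene [[371.4, 0.0, 317.6], [0.0, 371.4, 198.8], [0.0, 0.0, 1.0]] [-0.06859571  0.          0.          0.          0.        ] pos [1.41  0.025 0.723] [[-0.08, 1.0, -0.02], [0.61, 0.04, -0.79], [-0.78, -0.07, -0.62]]
top [[470.4, 0.0, 328.5], [0.0, 470.4, 204.6], [0.0, 0.0, 1.0]] [-0.13493819  0.          0.          0.          0.        ] pos [ 0.372 -0.055  1.38 ] [[-0.0, -1.0, 0.0], [-0.99, 0.0, -0.15], [0.15, -0.0, -0.99]]
jar_small_center top []
jar_medium_center top [([457.0, 224.0], 0.74), ([407.0, 250.0], 0.63)]
jar_large_center top [([317.0, 246.0], 0.66)]
jar_square_center top [([409.0, 170.0], 0.78), ([434.0, 154.0], 0.78), ([408.0, 206.0], 0.6), ([257.0, 243.0], 0.24)]
empty_medium_center top [([340.0, 166.0], 0.7)]
empty_large_center top [([320.0, 208.0], 0.84), ([343.0, 168.0], 0.39)]
hold_small top [([260.0, 246.0], 0.59)]
hold_medium top [([254.0, 204.0], 0.82)]
hold_large top [([218.0, 245.0], 0.87)]
hold_square top [([219.0, 208.0], 0.57)]
0.6 [-3.14151122e+00 -2.25850828e-05  2.71577322e+00]
```

View pics/top0.png

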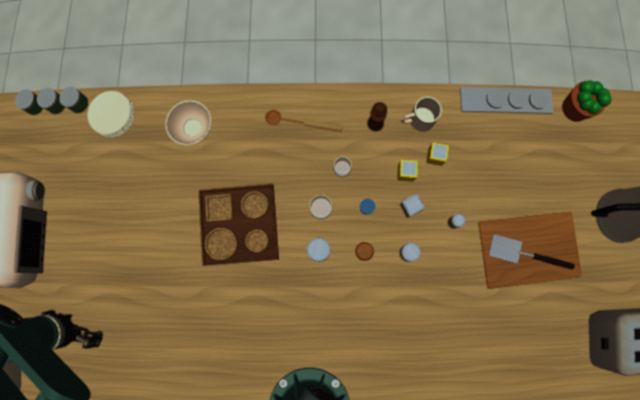

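View pics/scene0.png

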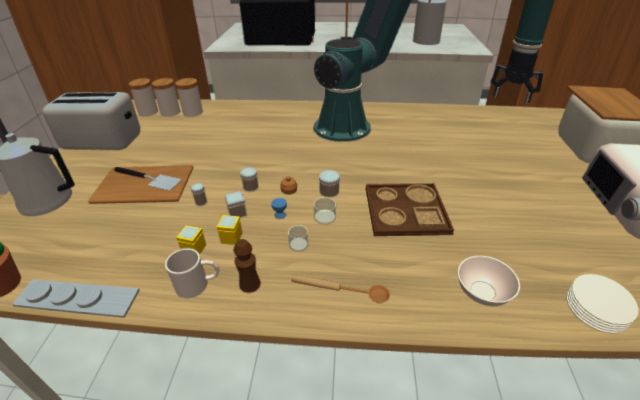

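The top view shows lidded jars: large (318,250), medium (411,253), small (457,221) and square (413,205). The yellow cubes at (409,170) and (439,152) are look-alikes. The empties are at (320,207) and (342,167), and the carrier is at (240,225). I'll segment next.

```bash
cat > h.py <<'E'
from bench import env
import cv2,numpy as np
def ray(c,px,z):
    px=np.asarray(px,float).reshape(-1,1,2)
    u=cv2.undistortPoints(px,np.array(c["K"]),np.array(c["distortion"])).reshape(-1,2)
    R=np.array(c["R"]);o=-R.T@np.array(c["t"])
    d=np.c_[u,np.ones(len(u))]@R
    return (o+d*((z-o[2])/d[:,2])[:,None])[:,:2]
def lids(p,c,z=0.064,box=None):
    hsv=cv2.cvtColor(p,cv2.COLOR_RGB2HSV).astype(int)
    m=((p[:,:,2].astype(int)-p[:,:,0]>5)&(hsv[:,:,2]>100)&(hsv[:,:,1]<110)).astype(np.uint8)
    n,l,s,ce=cv2.connectedComponentsWithStats(m)
    out=[]
    for i in range(1,n):
        if s[i,4]<60: continue
        cn=max(cv2.findContours((l==i).astype(np.uint8),0,cv2.CHAIN_APPROX_NONE)[0],key=len)
        w=ray(c,cn[:,0],z).astype(np.float32)
        r=cv2.minAreaRect(w); out.append((ce[i].round(1),int(s[i,4]),ray(c,ce[i],z)[0].round(4),np.round(r[0],4),np.round(r[1],4),round(r[2],1)))
    return out
E
python3 - <<'E'
from h import *
p=cv2.imread("pics/top0.png")[:,:,::-1].copy();c=env.camera_info("top");d=np.load("pics/top0.npy")
for o in lids(p,c):
    if 290<o[0][0]<480 and 140<o[0][1]<280: print(*o)
hsv=cv2.cvtColor(p,cv2.COLOR_RGB2HSV)
m=(hsv[:,:,2]<75).astype(np.uint8); m[:, :190]=0;m[:,290:]=0;m[:175]=0;m[275:]=0
cn=max(cv2.findContours(m,0,cv2.CHAIN_APPROX_NONE)[0],key=cv2.contourArea)
print(cv2.boundingRect(cn)); r=cv2.minAreaRect(ray(c,cn[:,0],.02).astype(np.float32));print("carrier",r)
for n,q in dict(small=(256,240),med=(254,205),large=(220,243),sq=(218,207)).items(): print(n,ray(c,q,.018))
for n,q in dict(eL=(320,207),eM=(342,167),goblet=(368,206),muffin=(364,251),y1=(409,170)).items(): print(n,ray(c,q,.05))
cv2.imwrite("pics/crop.png",cv2.resize(p[150:280,190:480],None,fx=2.7,fy=2.7,interpolation=2)[:,:,::-1])
E
```

```text
[439.2 151.2] 135 [ 0.7331 -0.3788] [ 0.7332 -0.3791] [0.0344 0.0345] 79.6
[408.5 168. ] 139 [ 0.6826 -0.2869] [ 0.6827 -0.2868] [0.032  0.0351] 88.1
[413.1 204.4] 262 [ 0.5766 -0.2968] [ 0.5766 -0.2971] [0.0458 0.0466] 26.3
[458.2 219.9] 124 [ 0.5317 -0.4255] [ 0.5322 -0.4257] [0.0321 0.0354] 43.2
[318.3 249.2] 392 [ 0.4503 -0.0276] [ 0.451  -0.0282] [0.0587 0.0614] 89.9
[410.4 251.7] 248 [ 0.4424 -0.2857] [ 0.443 -0.286] [0.0474 0.0482] 44.0
(200, 185, 79, 80)
carrier ((0.5264256596565247, 0.20819209516048431), (0.2210065871477127, 0.22127927839756012), 5.014195442199707)
small [[0.47973145 0.15448072]]
med [[0.58267328 0.16250503]]
large [[0.47071231 0.26010781]]
sq [[0.57686104 0.26940838]]
eL [[ 0.5716554  -0.03204993]]
eM [[ 0.68882327 -0.09567719]]
goblet [[ 0.57433818 -0.16939523]]
muffin [[ 0.44584543 -0.15635708]]
y1 [[ 0.68003138 -0.29060033]]
```

View pics/crop.png

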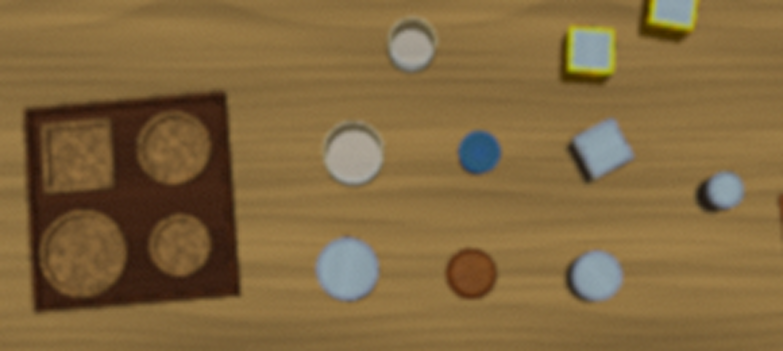

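The crop confirms the identities: square holder top-left, medium top-right, large bottom-left, small bottom-right. I'll start with the large jar.

```bash
cat >> h.py <<'E'
C=np.array([.5264,.2082]);A=np.deg2rad(5.0);Rc=np.array([[np.cos(A),-np.sin(A)],[np.sin(A),np.cos(A)]])
HOLD={k:C+Rc@(.053*np.array(s)) for k,s in dict(square=(1,1),medium=(1,-1),large=(-1,1),small=(-1,-1)).items()}
JAR=dict(large=(.4507,-.0279),medium=(.4427,-.2858),small=(.532,-.4256),square=(.5766,-.297))
def downyaw(xy,opts,z=.15):
    best=None
    for y in opts:
        y=(y+np.pi)%(2*np.pi)-np.pi
        q=env.solve_ik([*xy,z],[np.pi,0,y])
        if q is not None and (best is None or abs(q[5])<best[0]): best=(abs(q[5]),y)
    return best[1]
def pick(name,zt=.025,opts=None):
    x,y=JAR[name]; a=np.arctan2(y,x)+np.pi/2
    yaw=downyaw((x,y),[a,a+np.pi] if opts is None else opts)
    env.move_gripper(.085)
    env.movep([x,y,.15],[np.pi,0,yaw])
    print("hit",env.movel([x,y,zt],v=.1,max_force=8))
    env.move_gripper(0,f_grip=50); w=env.current_gripper_width()
    env.movel([x,y,.15],v=.12)
    print(name,"w",w,env.current_gripper_width(),"F",env.current_force().round(1),"t",env.current_clock(),"yaw",yaw,"tcp",env.current_tcp_pos())
    return yaw
def place(name,zt=.025,opts=None,off=(0,0)):
    x,y=HOLD[name]+np.array(off); a=np.arctan2(y,x)+np.pi/2
    yaw=downyaw((x,y),[a,a+np.pi] if opts is None else opts)
    env.movep([x,y,.15],[np.pi,0,yaw])
    env.movel([x,y,zt+.012+.008],v=.1)
    hit=env.movel([x,y,zt+.012-.003],v=.015,max_force=4)
    print(name,"contact",hit,env.current_tcp_pos().round(4),"expected z",zt+.012)
def release(w):
    env.move_gripper(w); p=env.current_tcp_pos()
    env.movel([p[0],p[1],.16],v=.1); print("t",env.current_clock())
E
python3 - <<'E'
from h import *
p=cv2.imread("pics/top0.png")[:,:,::-1].copy();c=env.camera_info("top")
f=8;g=cv2.resize(p[190:220,398:428],None,fx=f,fy=f,interpolation=cv2.INTER_CUBIC).astype(int)
m=(g[:,:,2]-g[:,:,0]>0).astype(np.uint8)
cn=max(cv2.findContours(m,0,cv2.CHAIN_APPROX_NONE)[0],key=len)[:,0]
print("sq",cv2.minAreaRect(ray(c,(cn+.5)/f-.5+[398,190],.064).astype(np.float32)))
print({k:v.round(3) for k,v in HOLD.items()})
pick("large",.024)
p,d=env.snapshot("top");cv2.imwrite("pics/g1.png",p[:,:,::-1])
p,d=env.snapshot("scene");cv2.imwrite("pics/g1s.png",p[100:280,180:480,::-1].repeat(2,0).repeat(2,1))
E
```

```text
sq ((0.5763923525810242, -0.29626861214637756), (0.047800399363040924, 0.04956571385264397), 27.25802993774414)
{'square': array([0.575, 0.266]), 'medium': array([0.584, 0.16 ]), 'large': array([0.469, 0.256]), 'small': array([0.478, 0.151])}
hit False
large w 0.06508714081000325 0.06480467251012381 F [-0.3 -0.9 -2.7] t 5.9583 yaw 1.5089715132203558 tcp [ 0.45003054 -0.02777309  0.14936707]
```

View pics/g1s.png

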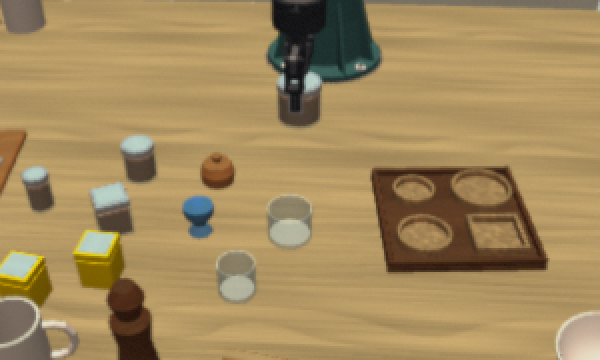

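The large jar is held upright in the gripper at about (298,100), and the holders are clear. I'll place it now.

```bash
python3 - <<'E'
from h import *
place("large",.024); release(.083)
pick("medium")
p,d=env.snapshot("scene");cv2.imwrite("pics/g2s.png",p[100:280,180:480,::-1].repeat(2,0).repeat(2,1))
p,d=env.snapshot("top");cv2.imwrite("pics/g2t.png",cv2.resize(p[150:290,170:330],None,fx=4,fy=4,interpolation=2)[:,:,::-1])
E
```

```text
large contact True [0.469  0.2564 0.0368] expected z 0.036000000000000004
t 10.6167
hit False
medium w 0.051871235767011324 0.05183418188631049 F [-0.2 -0.4 -2.7] t 15.7917 yaw 0.9975318254012802 tcp [ 0.44215994 -0.28535959  0.14923908]
```

View pics/g2s.png

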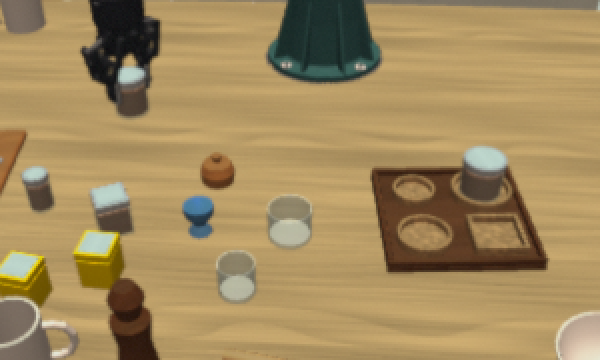

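View pics/g2t.png

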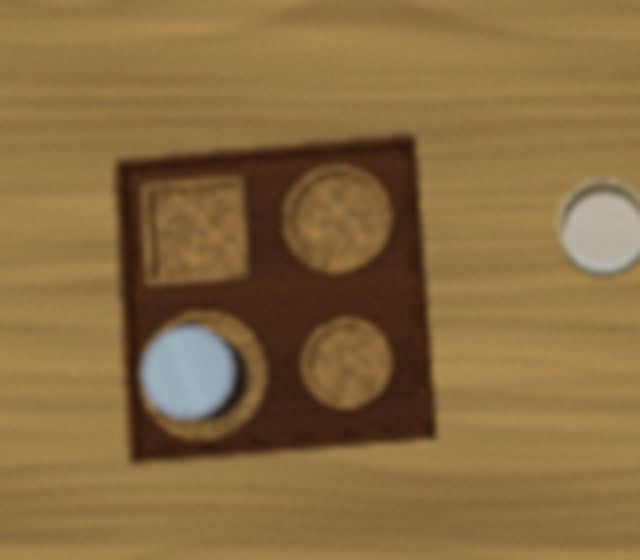

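The large jar stands in its holder, at (483,172) in the scene crop. The medium jar is gripped upright. I'll check the large jar's offset numerically, place the medium, and fetch the small.

```bash
python3 - <<'E'
from h import *
p,d=env.snapshot("top")
for o in lids(p,env.camera_info("top"),.076):
    if 190<o[0][0]<290 and 170<o[0][1]<280: print("placed large",o[2],HOLD["large"])
place("medium"); release(.075)
pick("small")
p,d=env.snapshot("top")
for o in lids(p,env.camera_info("top"),.076):
    if 190<o[0][0]<290 and 170<o[0][1]<280: print("placed",o[2],o[4])
cv2.imwrite("pics/g3t.png",cv2.resize(p[150:290,170:330],None,fx=4,fy=4,interpolation=2)[:,:,::-1])
p,d=env.snapshot("scene");cv2.imwrite("pics/g3s.png",p[100:280,180:480,::-1].repeat(2,0).repeat(2,1))
E
```

```text
placed large [0.4674 0.2559] [0.46898243 0.25637906]
medium contact True [0.5839 0.16   0.0378] expected z 0.037000000000000005
t 21.125
hit False
small w 0.03876052180358156 0.039143144501371234 F [-0.  -0.2 -1.7] t 26.5833 yaw 0.8960553845713441 tcp [ 0.53145066 -0.42505039  0.14895398]
placed [0.5819 0.1586] [0.0489 0.0477]
placed [0.4672 0.2558] [0.0617 0.0624]
```

View pics/g3s.png

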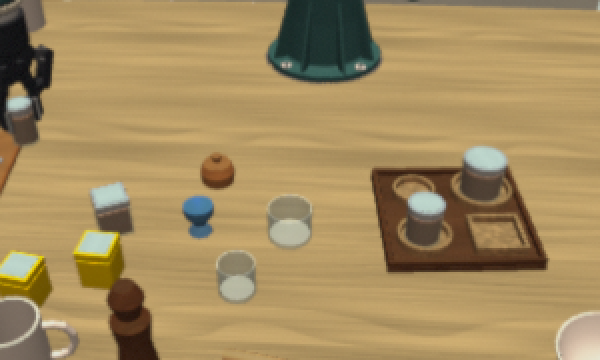

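The medium jar is seated at (426,220) and the small is gripped. Next I'll place the small and pick the square, aligning the jaws with its sides.

```bash
python3 - <<'E'
from h import *
place("small"); release(.06)
k=np.arange(4)*np.pi/2
pick("square",opts=np.deg2rad(27.)+k)
place("square",opts=np.deg2rad(5.)+k); release(.072)
env.movep([.45,-.1,.3],[np.pi,0,np.pi/2])
p,d=env.snapshot("top")
for o in lids(p,env.camera_info("top"),.076):
    if 190<o[0][0]<290 and 170<o[0][1]<280: print("placed",o[2],o[4],o[5])
print({k:v.round(4) for k,v in HOLD.items()})
cv2.imwrite("pics/g4t.png",cv2.resize(p[140:290,180:380],None,fx=4,fy=4,interpolation=2)[:,:,::-1])
p,d=env.snapshot("scene");cv2.imwrite("pics/g4s.png",p[100:280,180:480,::-1].repeat(2,0).repeat(2,1))
E
```

```text
small contact True [0.4783 0.1508 0.0375] expected z 0.037000000000000005
t 32.2167
hit False
square w 0.04959526698951053 0.049008466071992184 F [ 0.5 -0.4 -2.6] t 37.275 yaw 0.47123889803846897 tcp [ 0.57595832 -0.29659855  0.14902339]
square contact True [0.5746 0.2656 0.0376] expected z 0.037000000000000005
t 42.775
placed [0.5822 0.1585] [0.0489 0.0477] 45.3
placed [0.5738 0.266 ] [0.0473 0.0475] 6.7
placed [0.4675 0.2561] [0.0588 0.0626] 0.3
placed [0.4775 0.1497] [0.0359 0.0333] 45.6
{'square': array([0.5746, 0.2656]), 'medium': array([0.5838, 0.16  ]), 'large': array([0.469 , 0.2564]), 'small': array([0.4782, 0.1508])}
```

View pics/g4s.png

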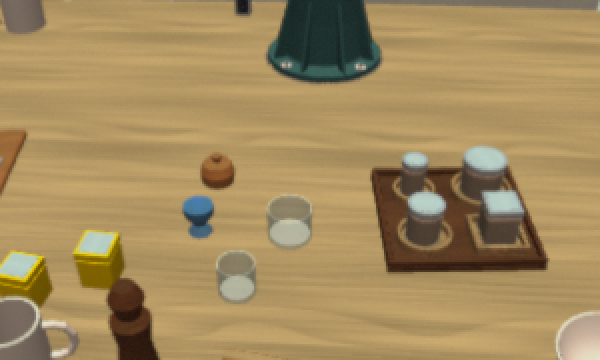

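View pics/g4t.png

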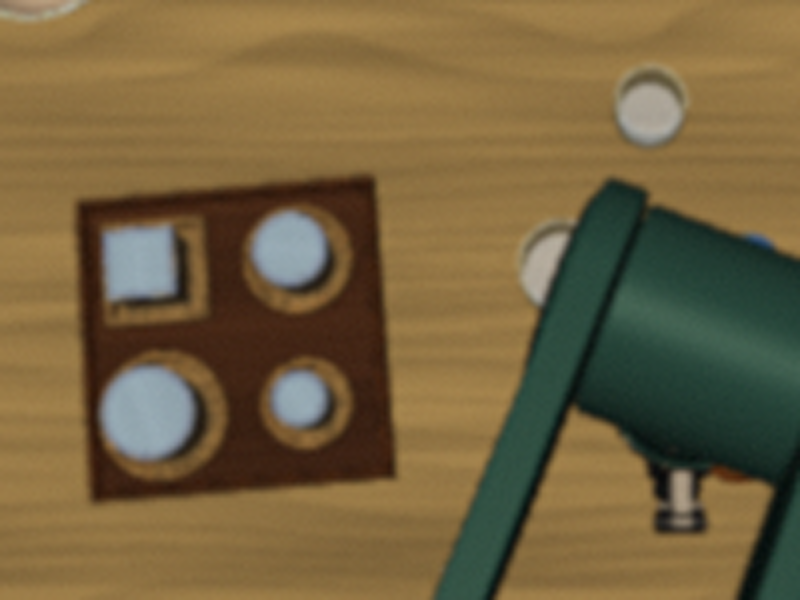

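The last two pictures show all four jars upright in their own holders, at (414,172), (483,172), (426,220) and (500,215) in the scene crop. The empties still stand at (290,220) and (237,275), and the arm is clear. I'll hand the job in.

```bash
python3 -c "
from bench import env
print(env.current_force(),env.current_clock());env.sign_off()"
```

```text
[ 0.65008861  1.16976993 -0.0811166 ] 44.3917
the job is handed in; nothing more can be done
```

All four lidded jars are packed, each upright in the cork holder made for it, and the job is handed in at about 44 s.

- **Placing:** each jar was lowered slowly until it touched down. Contact came within 1 mm of the expected floor height for all four, and only then were the fingers opened.
- **Position:** the last top picture puts every jar's lid within about 2.5 mm of its holder's centre, against 7 mm or more of play. The square jar's sides measure within about 2° of the holder's.
- **Left alone:** both empty glasses were still standing where they were in the last pictures. The yellow look-alikes were not touched. The arm was clear of everything at hand-in.

None of these checks failed or disagreed. In the last top picture the arm hid part of the large empty glass, but the scene camera showed it whole.

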